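# Clip a sprung grabber probe onto a test post

### The arm

A 6-joint arm with a two-finger parallel gripper is mounted at the origin on the work surface; the furniture and walls round the work are solid. World frame = base frame: x ahead of the robot, y to its left, z up, the work surface at z = 0. Lengths are in mm, angles in rad, forces in N, time in s.
With the tool pointing down it reaches from about 350 to 950 mm from the base axis. Payload 17.4 kg.
Tool frame: the origin (TCP) lies at the very end of the fingers, on their centre line; the grasp point (between the pads) lies 19 mm behind it (manip.pinch_z is the distance from the TCP to the grasp point, in mm); z points along the fingers, y is the line along which they close (so a half turn about z gives the same grasp; the last joint's range is limited). The gripper opens to 93 mm and grips with 3 to 60 N. Pads are 15 mm wide; open, the fingers measure 128 mm over their backs; the gripper's body (75 mm by 188 mm) begins 65 mm behind the grasp point.
Start: joints at [1.219, 0.116, 1.442, -0, 1.584, -0.038], TCP at [208.364, 642.041, 192.946] pointing down, gripper open.
Joint ranges: [-2.83, 2.83], [-0.83, 2.19], [0.07, 2.5], [-1.14, 4.28], [0.01, 3], [-2.97, 2.97]. Speed limits (rad/s): [1.89, 1.89, 2.22, 3.14, 3.14, 3.14].

### API

Orientations are given as a rotation vector (axis times angle).
In Python, from workcell import manip, viewer gives the robot as it stands. Calls block until the motion is done:
- manip.move_to(position, orientation): joint-space move of the TCP to a pose.
- manip.move_l(position, ori=None, feed=150, contact_N=None): straight line of the TCP; ori=None keeps the orientation; feed is the mean speed in mm/s. With contact_N (N) it stops when the force on the tool has changed by that much, and returns True; else False.
- manip.movej(angles): joint-space move.
- manip.set_gripper(opening): opening from 0.0 (shut) to 1.0 (fully open); the grip force is fixed at half the most; returns when the fingers have stopped.
- manip.sleep(seconds).
- manip.solve_ik(position, orientation): joint angles nearest the present ones, or None.
- viewer.get_image(name): name is "scene" or "top" or "wrist"; returns the picture (400x640x3 uint8, red, green, blue); there is no depth.
- viewer.camera_info(name): a dict with "camera_matrix" (3x3 intrinsics, pixels), "R" (3x3) and "t" (3): a world point X has camera coordinates R X + t. Camera axes: x right, y down, z forward; pixel columns grow to the right and rows downward; lengths in mm; the calibration is good to about 2 mm. A picture is of the moment at which its call begins: read the wrist's pose just before it. camera_info takes no time and is no camera call; for the wrist camera it gives the pose at the moment of the call.
A pose or a line that the arm cannot do raises manip.PlanningError and nothing moves.
- manip.finish_job(): hands the job in; it is judged then, once.
Readings, each from a call of its own:
- manip.current_time(): time.
- manip.current_joint_pos(): joint angles.
- manip.current_qd(): joint speeds.
- manip.current_joint_efforts(): joint torques, N m.
- manip.current_tool_pos(): TCP position.
- manip.current_ee_rot(): TCP orientation.
- manip.current_wrist_force(): force on the tool from outside, world axes, zero at the start.
- manip.current_moment(): the same for the moment, N m.
- manip.current_gripper_width(): opening from 0.0 (shut) to 1.0 (fully open).
- manip.current_finger_force(): force on a finger pad.
Only numpy, scipy, OpenCV 4.12 (cv2) and the standard library are available. Lean on these libraries where they do the work, as an engineer would, in place of code of your own. Each camera call takes 0.05 s, during which the arm holds its last target. There are 200 camera calls.

### The job

Take the spring-hook test probe from its rest and clip it onto the staple-shaped post of the test stand: press its nose on the post's crossbar so that the hook comes out, bring the hook under the bar, and let the spring close on it, then let go so that the probe stays clipped there upright. Press and push gently, and do not disturb the flux bottle or the solder spool.

Things in the scene. Friction and masses are not known exactly. Their poses are not given: they have to be found in the camera images.
- probe: Upright sprung grabber probe, 92 mm long, about 80 g: plunger part (black cap, steel stem, steel hook at the foot) in a grey sleeve. Origin: on its axis, level with the sleeve's flat nose when unpressed; z up, x the way the hook's mouth opens. To clip: nose on the bar with the bar's centre at probe x = 14.5 to 17 mm (beyond the lip), press, move the probe along its +x, let the spring close.
- cap (a point): centre of the black cap, 75 mm above the probe's origin: a block 20 mm (x) by 18 mm (y), 26 mm high, with a brass socket on top. Grasp here from above. Pressing it down while the nose stands on something pushes the hook out below the nose: 5 N to begin, 0.35 N more per mm, hard stop at 10 mm; the slide is damped (60 N per m/s)
- nose (a point): centre of the flat underside of the grey sleeve's shoe (probe x -10 to +20, y -8 to +8 mm), on the axis. Its height along the probe's z over the probe's origin is how far the hook is out: 0 unpressed, 10 mm at most, 3.5 mm with the 4 mm bar clamped. Sleeve 18 mm round, top 47 mm above the nose, with a flange 34 mm across 30 to 33 mm above the nose
- throat (a point): middle of the hook's space for the bar, at x 1.5, z 1.5 mm in the probe's frame, moves with the hook. Hook, 8 mm wide (y): upright blade at probe x -8 to -4 mm, then a level foot 3 mm thick out to x 9.5 mm, its upper face 0.5 mm below the unpressed nose. The space runs from the blade (x -4) to the lip (x 7 mm). A tab on the flange, out to x 23 mm, points to the mouth's side (+x)
- lip (a point): top of the upturned lip at the hook's free end, probe x 7 to 9.5 mm, standing 2.5 mm above the foot's upper face (2 mm above the probe's origin, hidden in the shoe while unpressed). It passes under the 4 mm bar only when the hook is out by more than 6 mm
- rest: pale wooden block 62 x 46 mm, 50 mm high, fixed, with an open pocket in which the probe starts upright: probe axis over the block's origin (underside) to 1 mm, x axes alike, probe origin 20 mm above the table. The probe's flange lies on the two side walls; lift straight up by 55 mm or more
- stand: test stand, fixed: black block 56 x 66 x 25 mm, origin under its centre. Above it a steel staple: flat crossbar along the stand's y, over the origin, 8 mm wide (x), 4 mm thick, 38 mm long, on round pillars (6 mm) at y = -16 and 16 mm. The bar's top is 45 to 65 mm above the table, clamped anew each time and NOT measured: feel for it. Can be hooked from either side
- flux_bottle: bystander: small flux bottle, 28 mm across, 94 mm high, origin under its centre, loose
- solder_spool: bystander: solder spool, 48 mm across, 40 mm high, origin under its centre, loose
Things that resemble listed ones, but are neither listed nor needed, are in the scene too. Leave any pink look-alike of the stand alone.

How it is judged (in metres and radians):
On the way:
1. the plunger is pressed over the stand so that the hook is pushed out by more than 6 mm (z of nose in the frame of probe above 0.006 m and horizontal distance between probe and stand below 0.035 m), for 0.1 s.
At the end, for the whole second after the job is handed in: The probe is let go, at rest, upright within 0.2 rad, clipped on the bar: hook throat over 35 mm above the table, within 5 mm of the bar's line across it and 10 mm of its middle along it, and the hook held 2 to 5.2 mm out of the nose by the bar (x of throat in the frame of stand between -0.005 and 0.005 m and y of throat in the frame of stand between -0.01 and 0.01 m and z of nose in the frame of probe between 0.002 and 0.0052 m and height (world z) of throat above 0.035 m and angle between probe's own z axis and vertical below 0.2 rad and linear speed of probe below 0.02 m/s); the robot touches nothing.
It fails at once if the contact forces of the probe on the stand and its post add up to more than 28 N (the spring's squeeze of the clipped bar makes 13 N of it) (contact force between probe and stand above 28 N).
It fails at once if the robot itself pushes on the stand with more than 20 N (contact force between the arm and stand above 20 N).
It fails at once if the flux bottle is moved by more than 15 mm or tipped (distance of flux_bottle from where it was at the start of the episode above 0.015 m or angle between flux_bottle's own z axis and vertical above 0.3 rad).
It fails at once if the solder spool is moved by more than 15 mm or tipped (distance of solder_spool from where it was at the start of the episode above 0.015 m or angle between solder_spool's own z axis and vertical above 0.3 rad).
It also fails if it takes over 45 s, if anything falls off the work surface, if the arm or the gripper's body presses on something with over 40 N, if the wrist force passes 120 N, or if a joint passes its speed limit or range.

## Working session

There is one attempt and no reset: what is moved stays moved. The work goes in short steps, each a Python script; the robot and the scene stay as the last script left them, time stands still between calls to the robot, and variables do not carry over. Pictures are saved under pics/ and viewed, at most 10 in all, crops included, and the job is handed in when it is done.

```bash
mkdir -p pics; python3 - <<'E'
from workcell import manip, viewer
import cv2,numpy as np
a=viewer.get_image("scene");b=viewer.get_image("top")
cv2.imwrite("pics/scene.png",a[:,:,::-1]);cv2.imwrite("pics/top.png",b[:,:,::-1])
for n in("scene","top","wrist"):
    c=viewer.camera_info(n);print(n,np.round(c["camera_matrix"],1).tolist(),np.round(c["R"],4).tolist(),np.round(c["t"],1))
print(manip.current_ee_rot(),manip.current_time())
E
```

```text
scene [[444.4, 0.0, 322.3], [0.0, 444.4, 201.0], [0.0, 0.0, 1.0]] [[0.5434, -0.8394, -0.0129], [-0.565, -0.3543, -0.7452], [0.6209, 0.4122, -0.6667]] [-217.8  319.5  626.1]
top [[408.7, 0.0, 320.2], [0.0, 408.7, 199.8], [0.0, 0.0, 1.0]] [[-0.0172, -0.9998, -0.0051], [-0.9871, 0.0178, -0.1588], [0.1589, 0.0023, -0.9873]] [ 10.7 455.8 933.5]
wrist [[276.5, 0.0, 319.9], [0.0, 276.5, 201.1], [0.0, 0.0, 1.0]] [[0.3089, 0.9511, -0.0008], [0.9159, -0.2973, 0.2696], [0.2562, -0.084, -0.963]] [-674.2  -32.3  390.1]
[-4.90878557e-01 -3.10282266e+00  1.52154929e-03] 0.1
```

View pics/scene.png

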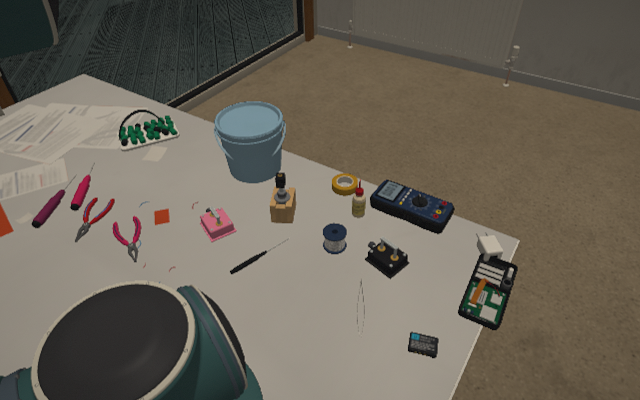

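View pics/top.png

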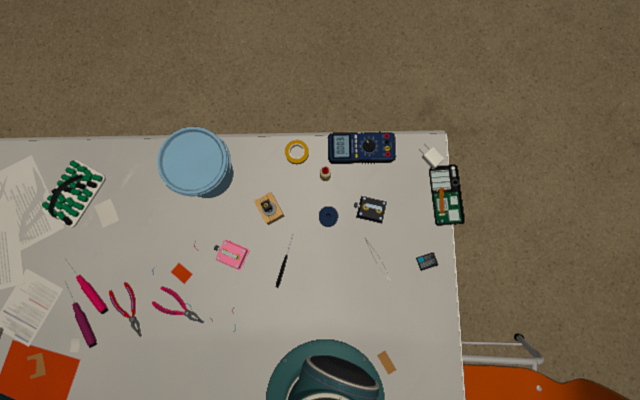

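Candidates in the top view:
- **Probe:** only the pale wooden rest with the black cap, at (268,208) in top and (282,200) in scene.
- **Stand:** the black block with the staple at (371,208). The pink one at (232,253) is the look-alike to leave alone. The blue meter at (362,147) and the small black battery at (427,261) are not stands.
- **Bystanders:** spool at (328,216), flux bottle at (325,173).

I'll check this choice in a close crop.

```bash
python3 - <<'E'
import cv2,numpy as np
b=cv2.imread("pics/top.png")[155:245,245:395]
a=cv2.imread("pics/scene.png")[160:285,255:420]
b=cv2.resize(b,None,fx=5.3,fy=5.3,interpolation=cv2.INTER_CUBIC)
cv2.imwrite("pics/c1.png",b)
cv2.imwrite("pics/c2.png",cv2.resize(a,None,fx=4.8,fy=4.8,interpolation=cv2.INTER_CUBIC))
E
```

```text
(no output)
```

View pics/c1.png

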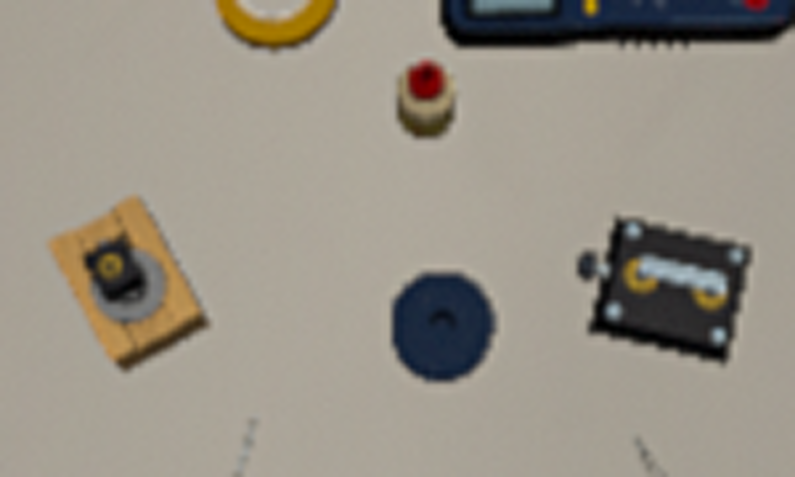

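The crop confirms both: rest corners at (50,240), (138,197), (207,322), (125,368), and stand corners at (617,218), (748,248), (725,360), (592,328).

```bash
cat > h.py <<'E'
from workcell import manip, viewer
import cv2,numpy as np
from scipy.spatial.transform import Rotation as Ro
def pix2w(c,uv,z):
    K=np.array(c["camera_matrix"]);R=np.array(c["R"]);t=np.array(c["t"]).ravel()
    o=-R.T@t; d=R.T@np.linalg.solve(K,[uv[0],uv[1],1]); return o+d*(z-o[2])/d[2]
def proj(c,X):
    p=np.array(c["camera_matrix"])@(np.array(c["R"])@np.array(X,float)+np.array(c["t"]).ravel()); return p[:2]/p[2]
def down(yaw): # tool y (closing line) at world angle yaw; z down
    y=np.array([np.cos(yaw),np.sin(yaw),0]);z=np.array([0,0,-1.]);x=np.cross(y,z)
    return Ro.from_matrix(np.c_[x,y,z]).as_rotvec()
E
python3 - <<'E'
from h import *
c=viewer.camera_info("top")
def W(l,z): return np.array([pix2w(c,(245+(u+.5)/5.3-.5,155+(v+.5)/5.3-.5),z) for u,v in l])
r=W([(50,240),(138,197),(207,322),(125,368)],50); r[3]=r[3]
print("rest",r.round(1).tolist(),r.mean(0),[np.linalg.norm(r[i]-r[(i+1)%4]).round(1) for i in range(4)])
print("cap",W([(110,265)],110))
s=W([(617,218),(748,248),(725,360),(592,328)],25)
print("stand",s.round(1).tolist(),s.mean(0),[np.linalg.norm(s[i]-s[(i+1)%4]).round(1) for i in range(4)])
print("bar",W([(640,268),(725,283)],55)); print("spool",W([(442,326)],40),"flux",W([(426,80)],94))
t=manip.current_tool_pos();w=viewer.camera_info("wrist");R=np.array(w["R"]);print("cam",-R.T@np.array(w["t"]).ravel(),t)
E
```

```text
rest [[456.4, 157.7, 50.0], [475.0, 118.8, 50.0], [418.7, 88.4, 50.0], [399.0, 124.3, 50.0]] [437.2765973 122.286189   50.       ] [np.float64(43.1), np.float64(64.0), np.float64(41.0), np.float64(66.3)]
cap [[435.65701088 122.77820044 110.        ]]
stand [[466.0, -95.5, 25.0], [451.1, -154.3, 25.0], [400.5, -141.8, 25.0], [416.0, -82.6, 25.0]] [ 433.37769239 -118.55242172   25.        ] [np.float64(60.6), np.float64(52.2), np.float64(61.2), np.float64(51.6)]
bar [[ 438.48987878 -101.86847803   55.        ]
 [ 431.1950396  -138.79088832   55.        ]]
spool [[416.27292823 -14.89470083  40.        ]] flux [[515.34394891  -9.34425825  94.        ]]
cam [137.94981304 664.39782415 383.86918737] [208.29500653 641.84389464 192.30911247]
```

View pics/c2.png

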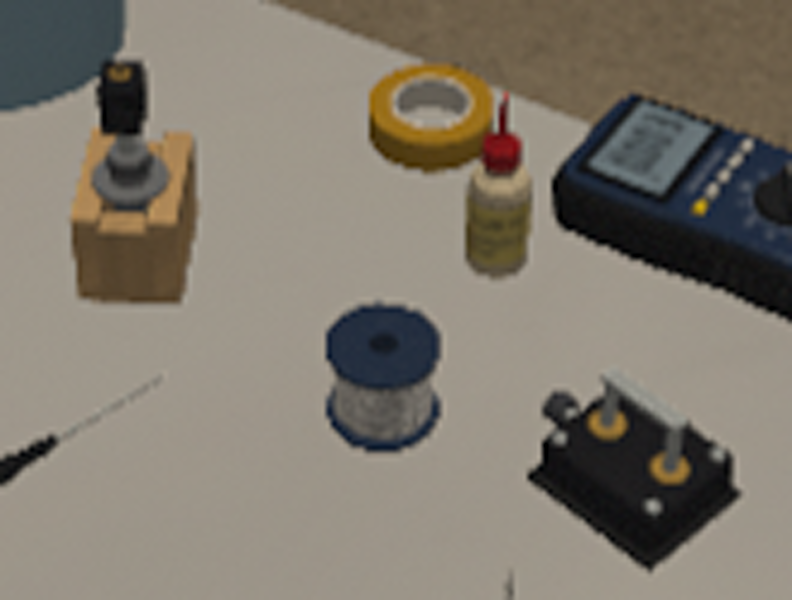

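The scene crop agrees with the rest, spool, flux bottle and stand. It doesn't settle which way the tab points, so I'll move above the probe and look from near.

```bash
python3 - <<'E'
from h import *
d=np.pi/180
for base in (28.5,118.5,-61.5,208.5):
    a=manip.solve_ik([436.5,122.5,200],down(base*d)); b=manip.solve_ik([433.4,-118.5,200],down((base-43)*d))
    print(base,None if a is None else np.round(a,2),None if b is None else np.round(b,2))
manip.move_to([436.5,122.5,220],down(28.5*d)) if manip.solve_ik([436.5,122.5,220],down(28.5*d)) is not None else None
c=viewer.camera_info("wrist");im=viewer.get_image("wrist")
np.savez("w1.npz",**{k:np.array(v) for k,v in c.items() if k in("camera_matrix","R","t")})
cv2.imwrite("pics/w1.png",im[:,:,::-1]);print(manip.current_time(),manip.current_tool_pos())
print(proj(c,[436.5,122.5,50]),proj(c,[436.5,122.5,110]))
E
```

```text
28.5 [ 0.22 -0.38  1.88 -0.    1.64 -0.28] [-0.32 -0.39  1.89 -0.    1.65 -0.07]
118.5 [ 0.22 -0.38  1.88 -0.    1.64 -1.85] [-0.32 -0.39  1.89  0.    1.65 -1.64]
-61.5 [ 0.22 -0.38  1.88 -0.    1.64  1.29] [-0.32 -0.39  1.89 -0.    1.65  1.5 ]
208.5 [ 0.22 -0.38  1.88 -0.    1.64  2.86] None
2.1917 [436.52638833 123.07866178 219.92629494]
[319.38861381 181.64776695] [319.31174493 192.42349957]
```

View pics/w1.png

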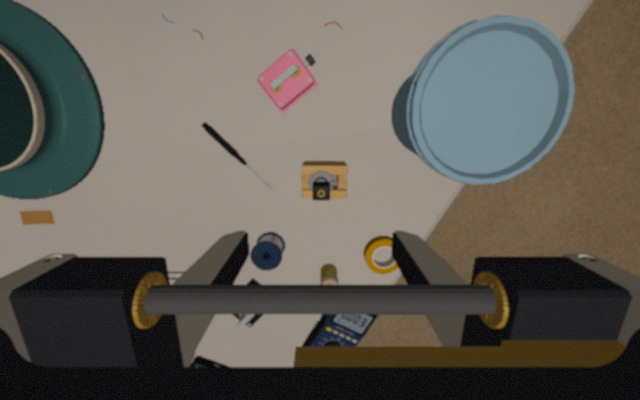

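The wrist picture shows the cap at (321,190) and the rest centred near (324,181), with its long axis running horizontally. I'll zoom in to find the tab.

```bash
python3 - <<'E'
import cv2
a=cv2.imread("pics/w1.png")[155:207,292:360]
cv2.imwrite("pics/w1c.png",cv2.resize(a,None,fx=11,fy=11,interpolation=cv2.INTER_CUBIC))
E
```

```text
(no output)
```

View pics/w1c.png

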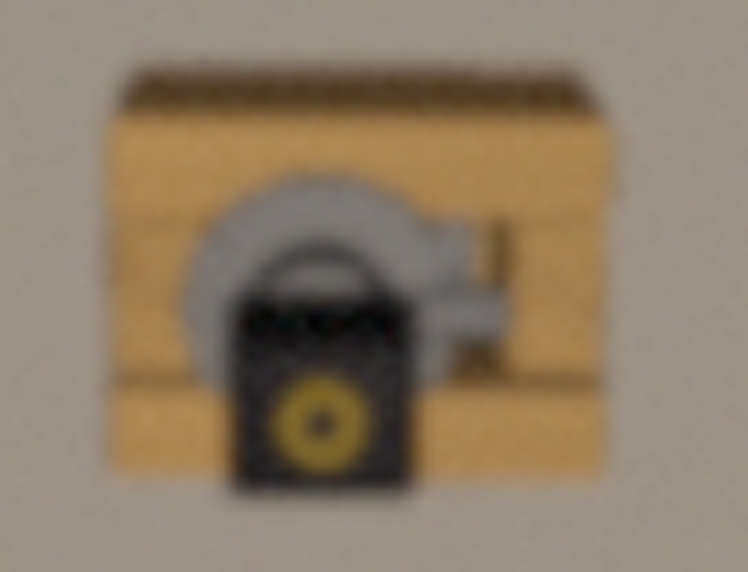

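The tab at (490,315) in the crop points image-right, so the probe's +x is the tool's +y at about 28.5°. The socket is at (321,424). Next I'll measure the cap and take a near look at the stand with the tool aligned, so that the bar runs vertically in the picture and its x doesn't depend on height.

```bash
python3 - <<'E'
from h import *
d=np.pi/180
c=dict(np.load("w1.npz"))
f=lambda u,v:(292+(u+.5)/11-.5,155+(v+.5)/11-.5)
print("cap",pix2w(c,f(322,424),110))
r=np.array([pix2w(c,f(*p),50) for p in[(110,115),(612,115),(605,475),(108,470)]]);e=np.r_[[r[1]-r[0]],[r[2]-r[3]]];print("rest",r.mean(0),np.linalg.norm(e,axis=1),np.degrees(np.arctan2(e[:,1],e[:,0])),np.linalg.norm(r[0]-r[3]))
manip.move_to([433.4,-118.5,160],down(-14.5*d))
c=viewer.camera_info("wrist");im=viewer.get_image("wrist")
np.savez("w2.npz",**{k:np.array(v) for k,v in c.items() if k in("camera_matrix","R","t")})
p=proj(c,[433.4,-118.5,50]).astype(int);x0=p[0]-45;y0=p[1]-40
cv2.imwrite("pics/w2.png",im[:,:,::-1]);print(manip.current_time(),manip.current_tool_pos(),x0,y0)
cv2.imwrite("pics/w2c.png",cv2.resize(im[y0:y0+70,x0:x0+90,::-1],None,fx=8,fy=8,interpolation=cv2.INTER_CUBIC))
E
```

```text
cap [438.3551948  122.63039502 110.        ]
rest [441.99199623 125.69688991  50.        ] [59.78826902 61.1369293 ] [28.54212644 27.9437996 ] 43.745146727318314
3.2167 [ 433.85918994 -117.51382579  160.41661665] 273 153
```

View pics/w2c.png

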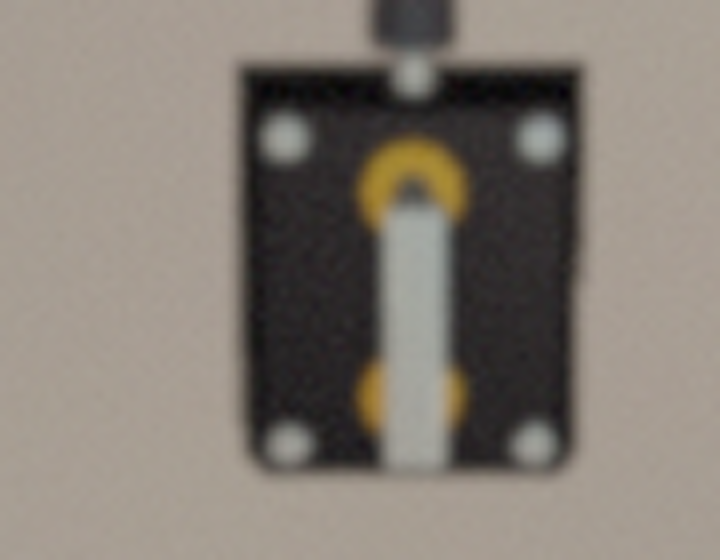

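The bar spans columns 380–453, centred at about 416.5, and is vertical over rows 205–470. The brass rings are at (413,190) and (412,395).

```bash
python3 - <<'E'
from h import *
d=np.pi/180
c=dict(np.load("w2.npz"))
f=lambda u,v:(273+(u+.5)/8-.5,153+(v+.5)/8-.5)
r=[pix2w(c,f(*p),25.) for p in[(413,190),(412,395)]];print("rings",r,np.linalg.norm(r[0]-r[1]),(r[0]+r[1])/2)
for h in(45,50,55,60,65):
    b=[pix2w(c,f(*p),h) for p in[(417,205),(416.3,470)]];e=b[0]-b[1];print(h,(b[0]+b[1])/2,np.linalg.norm(e),np.degrees(np.arctan2(e[1],e[0])))
b=[pix2w(c,f(*p),25) for p in[(250,105),(580,105),(573,465),(248,465)]];
for e in(b[1]-b[0],b[2]-b[3]):print(np.linalg.norm(e),np.degrees(np.arctan2(e[1],e[0])))
# grasp
o=down(28.5*d)
manip.move_to([438.4,122.6,140],o)
manip.move_l([438.4,122.6,82.5],o,feed=60)
manip.set_gripper(0.0)
print(manip.current_gripper_width()*93,manip.current_finger_force(),manip.current_tool_pos(),manip.current_wrist_force(),manip.current_time())
E
```

```text
rings [array([ 443.10082901, -106.0428438 ,   25.        ]), array([ 435.1493307 , -136.93246479,   25.        ])] 31.896630074287113 [ 439.12507985 -121.48765429   25.        ]
45 [ 438.89455787 -123.56379054   45.        ] 39.15260392100675 75.71916426335824
50 [ 439.12299098 -122.30233377   50.        ] 38.514829193613735 75.71916426335827
55 [ 439.35142408 -121.04087701   55.        ] 37.87705446622068 75.7191642633583
60 [ 439.57985719 -119.77942024   60.        ] 37.23927973882767 75.71916426335825
65 [ 439.8082903  -118.51796348   65.        ] 36.60150501143462 75.71916426335827
48.90067005500002 -14.405360123850418
50.36886643517507 -14.41245637315152
0.23026093907385864 2.757527708017733 [438.53251126 122.61624563  82.93810064] [-2.49142476 -0.43318996  6.04071161] 6.7417
```

```bash
python3 - <<'E'
from h import *
print(manip.current_gripper_width(),manip.current_finger_force(),manip.pinch_z,manip.current_joint_pos(),manip.current_tool_pos())
a=viewer.get_image("scene")[140:240,230:350,::-1];b=viewer.get_image("wrist")[100:400,140:500,::-1]
a=cv2.resize(a,None,fx=3.6,fy=3.6,interpolation=cv2.INTER_CUBIC)
b=cv2.resize(b,(432,360))
cv2.imwrite("pics/g1.png",cv2.resize(np.hstack([a,b]),(800,333)))
E
```

```text
0.002475924076062996 2.757527708017733 18.8 [ 2.16611737e-01 -3.32396630e-01  2.03322131e+00  2.06492859e-06
  1.44036304e+00 -2.80749523e-01] [438.53251126 122.61624563  82.93810064]
```

View pics/g1.png

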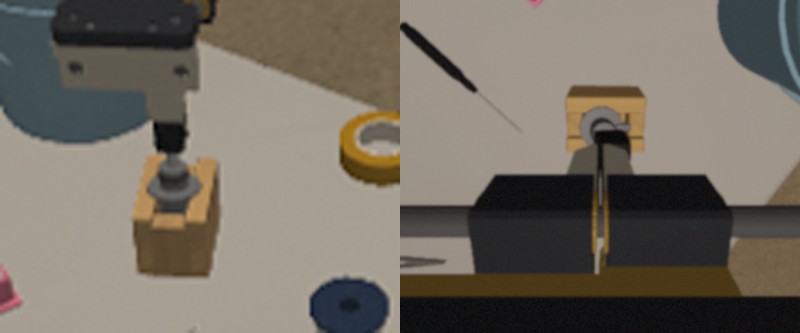

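The fingers are shut without the cap between them, so I'll check the geometry by triangulating across the cameras before moving.

```bash
python3 - <<'E'
from h import *
from scipy.optimize import least_squares as ls
s=viewer.camera_info("scene");t=viewer.camera_info("top");w=dict(np.load("w1.npz"));w2=dict(np.load("w2.npz"))
S=lambda u,v:(255+(u+.5)/4.8-.5,160+(v+.5)/4.8-.5)
T=lambda u,v:(245+(u+.5)/5.3-.5,155+(v+.5)/5.3-.5)
Wf=lambda u,v:(292+(u+.5)/11-.5,155+(v+.5)/11-.5)
W2=lambda u,v:(273+(u+.5)/8-.5,153+(v+.5)/8-.5)
def tri(o,n):
    r=ls(lambda X:np.concatenate([proj(c,X)-p for c,p in o]),[437,0,60]);print(n,r.x.round(1),r.fun.round(1))
A=[(s,S(121,72)),(t,T(110,265)),(w,Wf(322,424))]
tri(A,"cap all");tri(A[:2],"s+t");tri(A[1:],"t+w");tri([A[0],A[2]],"s+w")
B=[(s,S(645,400)),(t,T(683,275)),(w2,W2(416.5,337))];tri(B,"bar");tri(B[:2],"s+t");tri([B[0],B[2]],"s+w")
c=viewer.camera_info("wrist");R=np.array(c["R"])
print("tcp px",proj(c,manip.current_tool_pos()),"cap px expected",proj(c,[438.4,122.6,108]), "tool in cam",R@manip.current_tool_pos()+np.array(c["t"]))
print(Ro.from_rotvec(manip.current_ee_rot()).as_matrix().round(3).tolist())
im=viewer.get_image("wrist")[175:265,260:380,::-1];a=viewer.get_image("scene")[150:210,255:315,::-1]
cv2.imwrite("pics/g2.png",np.hstack([cv2.resize(im,(480,360),interpolation=cv2.INTER_CUBIC),cv2.resize(a,(310,360),interpolation=cv2.INTER_CUBIC)]))
E
```

```text
cap all [438.  122.4 108.4] [-0.1 -0.   0.3 -1.  -0.4 -0.3]
s+t [436.5 122.  109.3] [-0.5  0.   0.4 -0.3]
t+w [437.8 122.7 109.8] [ 0.1 -1.  -0.4 -0.3]
s+w [438.5 122.3 108.1] [ 0.1 -0.1 -0.  -0.1]
bar [ 438.7 -121.7   50.3] [-0.1  0.2  0.2 -1.3 -0.5  0. ]
s+t [ 436.1 -122.    53.1] [-0.5  0.1  0.5 -0.3]
s+w [ 439.2 -121.8   50.4] [ 0.1 -0.  -0.  -0. ]
tcp px [319.4362798  227.37440797] cap px expected [319.24449087 241.17941634] tool in cam [ -0.33089338  19.45697769 204.38773565]
[[-0.477, 0.879, 0.0], [0.879, 0.477, 0.0], [-0.0, 0.0, -1.0]]
```

View pics/g2.png

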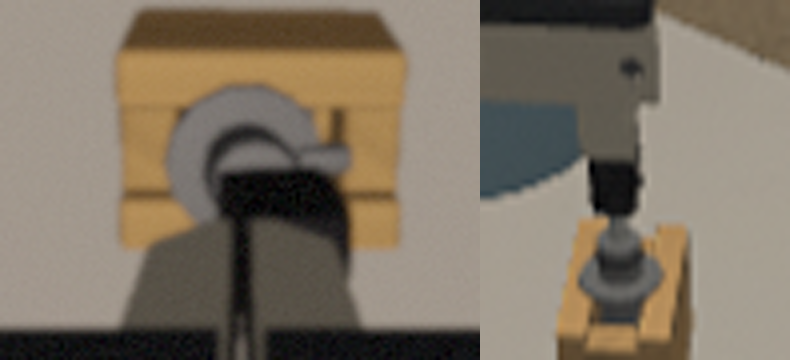

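In the pictures the fingers are nearly shut at about (240,270), and a black body lies right of and below the tips at (218–350,170–280). I'll check by projection which of these is the cap.

```bash
python3 - <<'E'
from h import *
s=viewer.camera_info("scene");tp=manip.current_tool_pos()
g=lambda p:((p[0]-255)*310/60,(p[1]-150)*6)
for z in(83,95,108): print("scene g2 px at z",z,np.round(g(proj(s,[tp[0],tp[1],z])),0)+[480,0])
M=Ro.from_rotvec(manip.current_ee_rot()).as_matrix()
c=viewer.camera_info("wrist");h=lambda p:np.round(((p[0]-260)*4,(p[1]-175)*4))
for dx in(-9,9):
  for dy in(-10,10):
    print("cap corner bottom/top",dx,dy,[h(proj(c,np.array([438.2,122.5,z])+M@[dx,dy,0])) for z in(82,108)])
print("tcp",h(proj(c,tp)),"flange ctr",h(proj(c,[438.2,122.5,53])))
im=viewer.get_image("wrist")[:,:,::-1].astype(int)
y=(im[...,2]-im[...,0]>60)&(im[...,1]-im[...,0]>40);print("brass px",[(i,np.where(y[i])[0].min(),np.where(y[i])[0].max()) for i in range(215,300,6) if y[i].any()])
b=im.sum(2)<60
for i in range(215,262,3):
    print(i,"".join("#" if im[i,j].sum()<75 else ("g" if abs(im[i,j,2]-im[i,j,0])<30 else ".") for j in range(290,360)))
E
```

```text
scene g2 px at z 83 [613. 206.]
scene g2 px at z 95 [611. 178.]
scene g2 px at z 108 [608. 147.]
cap corner bottom/top -9 -10 [array([183., 252.]), array([175., 315.])]
cap corner bottom/top -9 10 [array([289., 252.]), array([296., 315.])]
cap corner bottom/top 9 -10 [array([181., 161.]), array([173., 213.])]
cap corner bottom/top 9 10 [array([290., 161.]), array([298., 213.])]
tcp [238. 209.] flange ctr [236. 158.]
brass px [(215, np.int64(291), np.int64(358)), (221, np.int64(292), np.int64(357)), (227, np.int64(291), np.int64(358)), (233, np.int64(291), np.int64(358)), (281, np.int64(315), np.int64(325)), (287, np.int64(314), np.int64(326)), (293, np.int64(314), np.int64(326)), (299, np.int64(314), np.int64(326))]
215 ............ggggggggggggggggggggggggggggggggggggggggggggg.............
218 ............ggggggggggggggggggggggg#gg###########gggggg...............
221 .............gggggggggggggg##########################g................
224 ..............ggggggggggg##############################g..............
227 .................ggggggggg##############################..............
230 ...................gggggggggg###gggggggggggggggggg#gggggg.............
233 .................gggggggggggg###ggggggggggggggggggggggg#g.............
236 .........gggggggggggggggggggg###ggggggggggggggggggggggggg.............
239 ggggggggggggggggggggggggggggg###gggggggggggggggggggggggggggggggggggggg
242 ggggggggggggggggggggggggggggg###gggggggggggggggggggggggggggggggggggggg
245 ggggggggggggggggggggggggggggg###gggggggggggggggggggggggggggggggggggggg
248 ggggggggggggggggggggggggggggg###gggggggggggggggggggggggggggggggggggggg
251 gggggggggggggggggggggggggggg####gggggggggggggggggggggggggggggggggggggg
254 gggggggggggggggggggggggggggggggggggggggggggggggggggggggggggggggggggggg
257 gggggggggggggggggggggggggggggggggggggggggggggggggggggggggggggggggggggg
260 ########################gggggggggggggg################################
```

The readings are ambiguous. Lifting straight up with the fingers shut is safe either way, so I'll do that and then repeat the first view.

```bash
python3 - <<'E'
from h import *
f0=np.array(manip.current_wrist_force());tp=np.array(manip.current_tool_pos())
for z in(90,110,140,220):
    r=manip.move_l([tp[0],tp[1],z],feed=60 if z<120 else 150,contact_N=15);print(z,r,np.round(manip.current_wrist_force()-f0,1),manip.current_gripper_width(),manip.current_finger_force())
c=viewer.camera_info("wrist");im=viewer.get_image("wrist");s=viewer.get_image("scene")
np.savez("w3.npz",**{k:np.array(v) for k,v in c.items() if k in("camera_matrix","R","t")})
np.save("w3im.npy",im);np.save("s3im.npy",s)
a=im[155:255,280:370,::-1];b=s[120:240,240:330,::-1]
cv2.imwrite("pics/g3.png",np.hstack([cv2.resize(a,(405,450),interpolation=cv2.INTER_CUBIC),cv2.resize(b,(338,450),interpolation=cv2.INTER_CUBIC)]))
print(manip.current_time())
E
```

```text
90 False [ 0.9  2.  -5.3] 6.020805498918824e-05 0.0
110 False [ 1.8  0.5 -6.1] 0.005047502856722156 0.0
140 False [ 2.1  0.6 -5.4] 0.008074876592960401 0.0
220 False [ 1.7  2.1 -4.7] 0.005203707691191803 0.0
8.8833
```

View pics/g3.png

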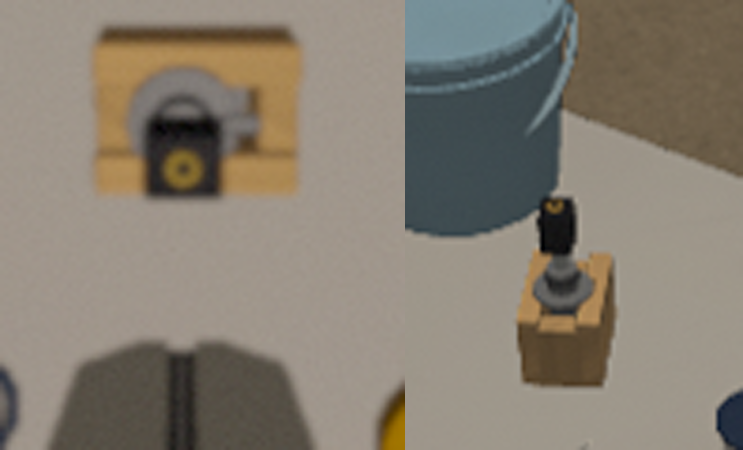

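The probe stands undisturbed with its socket at (182,168). The visible fingertips end about 20 mm behind the reported TCP: crop row 345 against a predicted one of about 280, and z≈103 in the scene view. The fingers therefore only pinched the very top of the cap and slipped over it. I'll touch the known table at a clear spot to settle the tip offset.

```bash
python3 - <<'E'
from h import *
o=down(42*np.pi/180);
manip.move_to([375,-50,120],o)
manip.move_l([375,-50,40],feed=150)
print(manip.move_l([375,-50,-25],feed=30,contact_N=5),manip.current_tool_pos(),np.round(manip.current_wrist_force(),1))
manip.move_l([375,-50,120],feed=200);print(manip.current_time(),np.round(manip.current_wrist_force(),1))
E
```

```text
False [375.05555935 -50.01610272 -24.89937379] [-0.2  1.   0.2]
13.6083 [-0.1 -0.5  0.4]
```

The tip passed -25 mm without contact, so the real fingertips end more than 25 mm behind the reported TCP, about 27 mm by the image. I'll grasp lower by that amount, with a contact guard, and check the finger width.

```bash
python3 - <<'E'
from h import *
o=down(28.5*np.pi/180)
manip.move_to([438.2,122.5,140],o)
manip.set_gripper(1.0)
print(manip.move_l([438.2,122.5,54],o,feed=80,contact_N=6),manip.current_tool_pos(),np.round(manip.current_wrist_force(),1))
manip.set_gripper(0.0)
print(manip.current_gripper_width()*93,manip.current_finger_force(),manip.current_tool_pos(),np.round(manip.current_wrist_force(),1),manip.current_time())
E
```

```text
False [438.49891106 122.57070582  54.55833216] [-0.5  0.2 -0.3]
19.799449333782643 29.995507299900055 [438.20624888 122.51958795  53.99186063] [0.7 0.8 0.8] 18.2
```

The grip is good: 19.8 mm wide at 30 N. The probe origin is 34 mm below the TCP reading. Next: lift, carry, feel the bar's top with the nose, then touch the foot's end (x 9.5) to the bar's side to get the exact x.

```bash
cat >> h.py <<'E'
YAW=np.radians(-14.35); U=np.array([np.cos(YAW),np.sin(YAW)]); BAR=np.array([439.1,-121.6])
def P(s,z): # TCP target: probe origin at bar + s*U, TCP height z
    return [*(BAR+s*U),z]
def st(n):
    t=np.array(manip.current_tool_pos());print(n,"s=%.2f lat=%.2f z=%.2f"%((t[:2]-BAR)@U,(t[:2]-BAR)@[-U[1],U[0]],t[2]),np.round(manip.current_wrist_force(),1),"w%.2f"%(manip.current_gripper_width()*93),"t%.1f"%manip.current_time())
E
python3 - <<'E'
from h import *
manip.move_l([438.2,122.5,120],feed=120)
manip.move_to(P(-15.75,112),down(YAW)); st("over")
r=manip.move_l(P(-15.75,76),feed=14,contact_N=3); st(("top",r))
if r:
    zt=manip.current_tool_pos()[2]
    manip.move_l(P(-15.75,zt+1.6),feed=20); st("up")
    r=manip.move_l(P(-9,zt+1.6),feed=8,contact_N=2.5); st(("side",r))
E
```

```text
over s=-15.82 lat=0.70 z=111.72 [-0.3 -0.   0.1] w19.79 t19.9
('top', True) s=-15.79 lat=0.01 z=86.94 [1. 0. 5.] w19.85 t21.5
up s=-15.84 lat=0.03 z=88.45 [ 0.6 -0.6 -0.8] w19.52 t21.8
('side', True) s=-14.69 lat=0.03 z=87.92 [-0.1  0.  -0.6] w19.78 t22.1
```

Bar top is at TCP 86.9, so about 53 mm, which matches the camera estimate. The side trigger left no residual force, so it was probably noise. I'll repeat it with a firmer threshold.

```bash
python3 - <<'E'
from h import *
zt=86.94
manip.move_l(P(-15.2,zt+1.5),feed=10); manip.sleep(.2); st("back")
r=manip.move_l(P(-9,zt+1.5),feed=6,contact_N=4); st(("side",r)); manip.sleep(.1); st("held")
E
```

```text
back s=-15.21 lat=-0.02 z=88.41 [-0.7  0.4 -1. ] w20.14 t22.6
('side', True) s=-14.65 lat=-0.01 z=87.91 [ 0.7 -1.1 -0.8] w19.71 t23.0
held s=-14.73 lat=0.04 z=87.70 [ 0.2  0.3 -0.9] w19.59 t23.1
```

The contact repeated at s = -14.65, which puts the bar centre about 1.2 mm short of the camera estimate. Pressing at s = -16.6 is inside the 14.5–17 window under either value.

```bash
python3 - <<'E'
from h import *
zt=86.94
manip.move_l(P(-16.6,zt+1.5),feed=12); st("back")
r=manip.move_l(P(-16.6,zt-4),feed=12,contact_N=14); st(("p4",r))
if not r:
    r=manip.move_l(P(-16.6,zt-8.4),feed=12,contact_N=14); st(("p8",r)); manip.sleep(.2); st("hold")
E
```

```text
back s=-16.65 lat=-0.02 z=88.46 [ 0.5 -0.3 -1.5] w19.94 t23.4
('p4', False) s=-16.44 lat=-0.01 z=83.37 [-2.4 -0.   6.2] w20.14 t24.1
('p8', False) s=-16.43 lat=-0.01 z=79.08 [-3.   1.   7.5] w19.78 t24.6
hold s=-16.42 lat=-0.03 z=79.10 [-2.9  1.   7.3] w19.90 t24.8
```

The press reads about 7.8 mm at about 8 N, as the spring predicts. I'll press slightly deeper, then slide the hook under the bar.

```bash
python3 - <<'E'
from h import *
zt=86.94
manip.move_l(P(-16.4,zt-9.1),feed=10,contact_N=12); st("deep")
r=manip.move_l(P(-9,zt-9.1),feed=15,contact_N=8); st(("mid",r))
if not r:
    r=manip.move_l(P(-2.4,zt-9.1),feed=15,contact_N=8); st(("in",r))
E
```

```text
deep s=-16.32 lat=-0.00 z=78.35 [-3.9  0.8  7.6] w19.83 t25.0
('mid', False) s=-8.87 lat=-0.03 z=78.38 [-3.8  0.8  8. ] w19.70 t25.7
('in', False) s=-2.27 lat=-0.06 z=78.36 [-3.7  1.6  7. ] w19.44 t26.3
```

```bash
python3 - <<'E'
from h import *
zt=86.94
for z in(zt-5,zt-4.2,zt-3.6):
    r=manip.move_l(P(-2.4,z),feed=8,contact_N=10); manip.sleep(.15); st((z,r))
E
```

```text
(81.94, False) s=-2.32 lat=-0.01 z=82.37 [-2.3  1.3  6.7] w19.68 t27.1
(82.74, False) s=-2.32 lat=-0.02 z=83.16 [-3.   0.8  6. ] w19.92 t27.5
(83.34, False) s=-2.29 lat=-0.02 z=83.76 [-1.7  1.   6.1] w19.79 t27.9
```

```bash
python3 - <<'E'
from h import *
z=83.34
while z<86.3:
    z+=.4
    manip.move_l(P(-2.4,z),feed=8); manip.sleep(.1)
    f=np.array([manip.current_wrist_force() for _ in range(5)]).mean(0); st(round(z,2))
    if f[2]<2.0: break
E
```

```text
83.74 s=-2.29 lat=-0.02 z=84.06 [-2.6  0.8  5.6] w19.75 t28.2
84.14 s=-2.37 lat=-0.01 z=84.12 [ 0.2 -0.5  1.1] w19.89 t28.6
```

The force fell away at z = 84.1, so the foot has closed on the bar. Releasing.

```bash
python3 - <<'E'
from h import *
manip.set_gripper(1.0); st("open"); manip.sleep(.3)
t=manip.current_tool_pos()
print(manip.move_l([t[0],t[1],130],feed=60,contact_N=5)); st("up")
manip.move_l([t[0],t[1],220],feed=150); st("high")
c=viewer.camera_info("wrist");im=viewer.get_image("wrist")[:,:,::-1].astype(int)
y=(im[...,2]-im[...,0]>60)&(im[...,2]-im[...,1]<70)
x0,y0=proj(c,[*(BAR-2.5*U),52.5+88-2.5]).round().astype(int);print("expected socket",x0,y0)
# brass inside black neighbourhood
for j in range(y0-16,y0+17,1): print(j,"".join("Y" if y[j,i] else("#" if im[j,i].sum()<110 else ("g" if abs(im[j,i,2]-im[j,i,0])<14 else ".")) for i in range(x0-22,x0+23)))
E
```

```text
open s=-2.41 lat=-0.01 z=84.13 [ 0.1 -0.6 -0.2] w92.79 t29.8
False
up s=-2.56 lat=0.03 z=129.60 [ 0.6  0.4 -0.5] w92.94 t31.0
high s=-2.68 lat=0.02 z=218.91 [-0.1  0.  -0.6] w92.91 t31.8
expected socket 320 199
183 ......g#gggggggggggggggggggggggggggggggggg...
184 .......ggggggggggggggggggggggggggggggggggg...
185 ......gggggggggggggggggggggggggggggggggggg...
186 ......gggggggggggggggggggggggggggggggggggg...
187 ......g#ggggggg################ggggggggggg...
188 ......ggggggggg################ggggggggggg...
189 .......gggggggg#################gggggggggg...
190 ......ggggggggg#################gggggggggg...
191 .......#ggggggg################ggggggggggg...
192 ......ggggggggg####g#ggggggggggggggggggggg...
193 .......ggggggggg#ggggggggggggggggggggggggg...
194 .......ggggggggggggg.....gggggggggggggggg....
195 .......ggggggggg#gg..YYY...ggggggggggggggg...
196 ........ggggggg##g..YYYYYY..ggggggggggggg....
197 ........ggggggg#gg.YYYYYYYY.gggggggggggg.....
198 ..............gg#..YYYYYYYY..gggg............
199 ..............gg#.YYYY..YYY..ggg.............
200 ..............gg#.YYYY..YYY..ggg.............
201 ...............##..YYYYYYYY.gggg.............
202 ..............g##g.YYYYYYY..g#gg.............
203 ..............gg###..YYYY..g##gg.............
204 ..............gg###g......g###g..............
205 ..............ggggggggggggggggg..............
206 ...............ggggg.gggggggggg..............
207 .............................................
208 .............................................
209 .............................................
210 .............................................
211 .............................................
212 .............................................
213 .............................................
214 .............................................
215 .............................................
```

The socket is at (320.5,199.5) against a predicted (320,199), so the probe stands upright on the bar and is let go.

```bash
python3 -c "
from workcell import manip
print(manip.finish_job())"
```

```text
the job is handed in; nothing more can be done
None
```

I handed the job in at about 32 s, with the probe clipped upright on the black stand's crossbar and released with the gripper clear above it; `finish_job()` returned no verdict.

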